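# Unlatch the bakery tool bin and put the washed tools away

## Robot

A 6-joint arm with a two-finger parallel gripper is mounted at the origin on the work surface. World frame = base frame: x ahead of the robot, y to its left, z up, the work surface at z = 0. Lengths are in m, angles in rad, forces in N, time in s.
With the tool pointing down it reaches from about 0.25 to 0.725 m from the base axis. Payload 4 kg.
Tool frame: the origin (TCP) lies midway between the tips of the shut fingers; the grasp point (between the pads) lies 19 mm behind it; z points along the fingers, y is the line along which they close (so a half turn about z gives the same grasp; the last joint's range is limited). The gripper opens to 85 mm and grips with 20 to 120 N. Pads are 22 mm wide; open, the fingers measure 114 mm over their backs; the gripper's body (76 mm by 85 mm) begins 54 mm behind the grasp point. The pads swing forward as they close: fully open they stand 13 mm farther back than shut.
Start: joints at [1.263, 0.241, 0.005, 1.335, 0, 1.571], TCP at [0.151, 0.477, 0.193] pointing down, gripper open.
Joint ranges: [-2.72, 2.72], [-1.05, 1.87], [-1.09, 1.28], [-1.99, 2.15], [-1.42, 1.44], [-3.14, 3.14]. Speed limits (rad/s): [2.79, 2.79, 3.14, 3.14, 3.14, 3.14].

## Interface

Orientations are given as a unit quaternion [x, y, z, w].
In Python, from workcell import bot gives the robot as it stands. The module is installed in compiled form; this text tells all that it offers.
- The arm moves only by the tool jog_arm, never from a script. Its argument "deltas" is a list of rows, each an object with "fingers": the opening, from 0 (shut) to 1 (fully open); "delta_pos": the shift along the tool's x, y, z normalised to -1 to 1, where 1 is 300 mm, a list of three; "yaw": the turn about the tool's z normalised to -1 to 1, where 1 is pi/4 rad. A call has 1 to 12 rows; each row is the pose to reach, as a shift and turn from the pose commanded when the call began, along the tool's axes at that moment; what a row does not reach only later rows make up. A row lasts 1/10 s, in which the tool goes at most 50 mm and 8.59 degrees, less where a joint would pass 70% of its speed; a pose out of reach is approached as far as the arm can. A call with a number of a shift or a turn outside -1 to 1 is refused whole. A call with a gripper value outside its range is refused whole. The fingers move at their own pace and stop on an object; the grip force is fixed at half the most. Time passes only in rows, so rows that repeat a pose let the fingers close. It gives the time, the measured TCP pose, the force, the opening and the grip force at its end, in the units of the state.
- bot.get_obs(): the state, without advancing time (a new reading comes with each control period).
- bot.camera(name): name is "scene" or "top" or "wrist"; returns a dict with "image" (384x512x3 uint8, red, green, blue), "range_z" (384x512 float32, m along the optical axis (not along the pixel's ray), 0 where there is no reading), "fx", "fy", "cx", "cy" (pixels), "distortion" ([k1, k2, p1, p2, k3] as OpenCV has them; the pictures are not rectified), "rvec" (rotation vector, rad) and "tvec" (3), from world to camera coordinates, as OpenCV has them. Camera axes: x right, y down, z forward; pixel columns grow to the right and rows downward; lengths in m; the calibration is good to about 2 mm. A picture is of the moment at which its call begins.
- bot.job_done(): hands the job in; it is judged then, once.
The state is a dict: "clock": time; "joint_pos": joint angles; "joint_vel": joint speeds; "tau": joint torques, N m; "eef_pos": TCP position; "tool_rot": TCP orientation; "ft_force": force on the tool from outside, world axes, zero at the start; "ft_torque": the same for the moment, N m; "grip_width": finger opening in m; "grasp_force": force on a finger pad.
Only numpy, scipy, OpenCV 4.12 (cv2) and the standard library are available. Lean on these libraries where they do the work, as an engineer would, in place of code of your own. Each camera call takes 0.05 s, during which the arm holds its last target. There are 200 camera calls.

## Task

Open the white tool bin: lift its sliding cover by the black grip just far enough to pass the hidden catch (too low or too high and it blocks, so feel for it without forcing), slide it fully open and let it down flat again. Then lower the two washed tools, the dough scraper and the scoop, gently into the open well and leave them there. The biscuit cutter is still in use: leave it, the glass jar and the timer where they are.

Things in the scene. Friction and masses are not known exactly. Their poses are not given: they have to be found in the camera images.
- bin: White plastic tool bin fixed to the bench, 180 (x) x 400 (y) x 75 mm tall, origin at the centre of its underside. Its +y half is an open-topped well (inside 170 x 190 mm, rim at height 75), its -y half a closed deck of the same height. Along its +x side (x = 92 to 137 mm) stands the catch housing, aluminium, 155 mm tall, as long as the bin, its slot closed by a dark lip.
- well (a point): Centre of the well's inner floor, 5 mm above the bench and 100 mm to +y of the bin's centre; axes as the bin's.
- slide (a joint): Travel of the cover (m) along the bin's -y, off the well: 0 to 0.006 when shut, 0.19 fully open over the deck (end stop). Friction about 1.2 N. A steel tab on the cover's +x edge runs in the catch housing, 2 to 8 mm short of the catch; it passes the catch between about 0.008 and 0.032 m of travel; beyond that the cover slides freely at any height.
- cover (a joint): Lift of the cover (m): 0 lying flat, at most 0.036; it sinks back when let go (about 350 g). Too low, its tab strikes a bump; too high, a stop above the bump. The gap between leaves 6 mm of play; its height is unseen and differs each time: the least lift that clears the bump is 6 to 26 mm. Feel for it: pull gently (5 to 8 N) along the travel at rising heights.
- cover_grip (a point): Middle of the black upright grip at the centre of the cover: a plate 80 mm along the bin's x, 14 mm thick (bin's y), 45 mm tall. The point moves with the cover; it lies 110 mm above the bench when the cover is down, 15 mm below the grip's top, 30 mm above the sheet. Axes as the bin's. Two pins, 117 mm above the bench, stand at the ends of the cover's -x edge.
- cutter: Round steel biscuit cutter, 68 mm across, ring 30 mm tall (wall 3 mm), open at both ends, with a bridge handle: a bar 68 mm long along its x, 12 mm thick (y), 12 mm tall, its middle 58 mm above the foot (64 mm in all). Origin at the centre of its underside, z up. To be left alone.
- scraper: Dough scraper lying flat: wooden bar handle 110 mm along its x, 22 mm wide (y), 26 mm tall, origin at the centre of the handle's underside; a steel blade 4 mm thick lies on the bench on the +y side from the handle to y = 61 mm, 105 mm long. 130 g.
- scoop: Steel scoop: an open square box 60 x 46 x 36 mm tall reaching from x = 0 to 60 mm, and a handle bar from x = 0 to -80 mm, 18 mm wide (y), 16 mm tall, its middle 28 mm above the bench. Origin under the joint of box and handle, z up. 120 g.
- jar: Glass jar 52 mm wide, 75 mm tall, to be left alone; origin under its centre.
- timer: Flat white kitchen timer 62 x 62 x 22 mm, to be left alone; origin under its centre.
There are look-alikes about, which are no part of the job. What is shaped like the scraper but green or turquoise is not meant.

How it is judged:
By the outcome, as a careful person would: the job done as asked, in the order asked, and still so for the second after the job is handed in, with the robot touching nothing.
It also fails if it takes over 72 s, if anything falls off the work surface, if the arm or the gripper's body presses on something with over 40 N, if the wrist force passes 120 N, or if a joint passes its speed limit or range.

## Working session

There is one attempt and no reset: what is moved stays moved. The work goes in short steps, Python scripts to look and compute and a tool call to move; the robot and the scene stay as the last step left them, time stands still between calls to the robot, and variables do not carry over. Pictures are saved under pics/ and viewed, at most 10 in all, crops included, and the job is handed in when it is done.

Besides the shell and the picture viewer there is one more tool, called after "Request:" in YAML: its name, and indented under it one key for each argument. jog_arm: Moves the arm, as the interface text tells. Scaled input: -1 to 1 covers 300 mm each way for a shift and pi/4 rad each way for a turn. Its arguments: {"type":"object","properties":{"deltas":{"type":"array","items":{"type":"object","properties":{"fingers":{"type":"number"},"delta_pos":{"type":"array","items":{"type":"number"}},"yaw":{"type":"number"}}}}},"required":["deltas"]}

```bash
mkdir -p pics; cat > h.py <<'E'
import numpy as np, cv2
from workcell import bot
def snap(n,f):
    c=bot.camera(n); cv2.imwrite(f'pics/{f}.png',cv2.cvtColor(c['image'],cv2.COLOR_RGB2BGR)); np.save(f'pics/{f}.npy',c,allow_pickle=True); return c
def load(f): return np.load(f'pics/{f}.npy',allow_pickle=True).item()
def world(c,uv):
    K=np.array([[c['fx'],0,c['cx']],[0,c['fy'],c['cy']],[0,0,1]])
    uv=np.array(uv,float).reshape(-1,1,2)
    n=cv2.undistortPoints(uv,K,np.array(c['distortion'])).reshape(-1,2)
    z=np.array([np.median(c['range_z'][int(v)-1:int(v)+2,int(u)-1:int(u)+2]) for u,v in uv.reshape(-1,2)])
    P=np.c_[n*z[:,None],z]; R=cv2.Rodrigues(np.array(c['rvec'],float))[0]
    return (P-np.array(c['tvec']).ravel())@R
E
python3 - <<'E'
from h import *
np.set_printoptions(precision=4,suppress=True)
a=snap('top','top0')['image'];b=snap('scene','scene0')['image']
print(bot.get_obs())
cv2.imwrite('pics/top0b.png',cv2.resize(cv2.cvtColor(a,4),(800,600)))
E
```

```text
{'clock': 0.1, 'joint_pos': array([ 1.263 ,  0.2414,  0.0039,  1.3352, -0.    ,  1.5708]), 'joint_vel': array([ 0.0003, -0.0002,  0.0044,  0.0016,  0.0011, -0.002 ]), 'tau': array([ -0.0001, -37.3138,  25.301 ,   0.0109,   0.0001,   0.    ]), 'eef_pos': array([0.1513, 0.4759, 0.1923]), 'tool_rot': array([ 0.1533,  0.9882, -0.0009, -0.0001]), 'ft_force': array([ 0.3602, -0.0187,  0.0014]), 'ft_torque': array([ 0.0065, -0.0091,  0.0198]), 'grasp_force': 0.0, 'grip_width': 0.08529925591715619}
```

View pics/top0b.png

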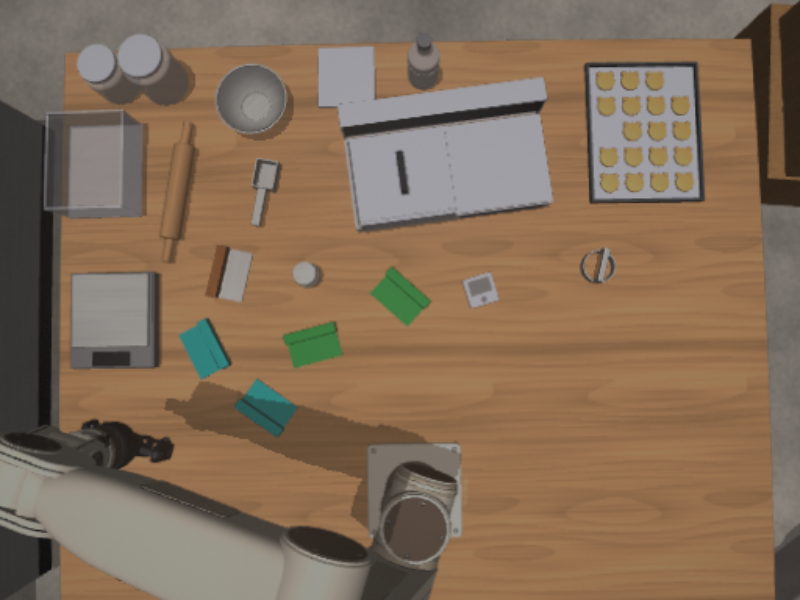

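View pics/scene0.png

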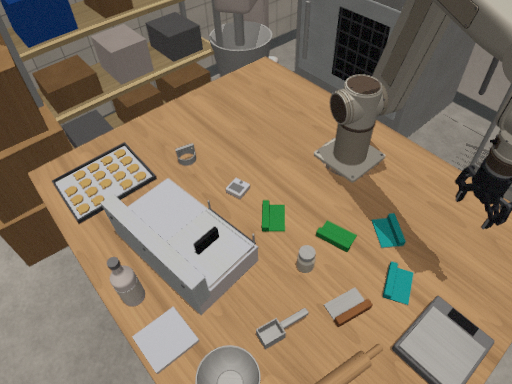

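The top view shows, in the 800x600 picture, the bin at (450,160) with the grip at (402,172). The scoop is at (264,190) and the brown scraper at (228,273). The jar is at (306,273), the timer at (480,290) and the cutter at (598,266). The scene view agrees. I'll take a closer crop.

```bash
python3 - <<'E'
from h import *
a=load('top0')['image'][45:205,120:360]
cv2.imwrite('pics/crop.png',cv2.resize(cv2.cvtColor(a,4),(792,528),interpolation=cv2.INTER_CUBIC))
E
```

```text
(no output)
```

View pics/crop.png

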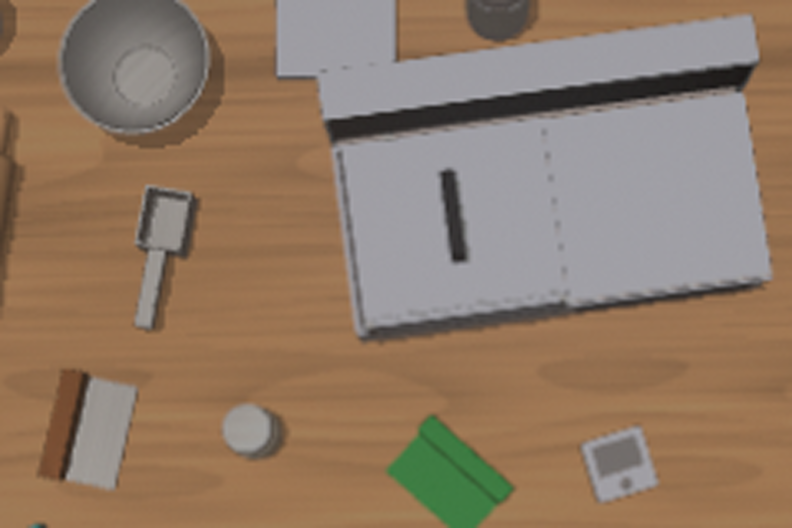

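The crop shows the grip from (448,171) to (460,262), the scraper handle from (74,373) to (51,477), and the scoop handle from (157,252) to (145,327).

```bash
python3 - <<'E'
from h import *
np.set_printoptions(precision=4,suppress=True)
c=load('top0')
P={'grip':[(448,173),(454,216),(460,260)],'deck':[(741,96),(766,275),(575,300)],'coverL':[(340,147),(366,326)],'scrH':[(74,373),(62,425),(51,477)],'blade':[(128,390),(108,482)],'scoopH':[(157,254),(151,290),(145,325)],'scoopbox':[(150,190),(190,194),(186,250),(140,243)],'jar':[(249,430)]}
for k,v in P.items():
    v=np.array(v)/3.3+[120,45]-0.35
    w=world(c,v);d=w[-1]-w[0]
    print(k,w.tolist() if 0 else w, 'ang',np.degrees(np.arctan2(d[1],d[0])))
E
```

```text
grip [[0.675  0.016  0.1254]
 [0.6345 0.0111 0.1262]
 [0.5967 0.0065 0.1104]] ang -173.11826970506954
deck [[ 0.7582 -0.2656  0.0744]
 [ 0.5838 -0.2834  0.0755]
 [ 0.5631 -0.1014  0.0758]] ang 139.90987308221295
coverL [[0.7159 0.1195 0.0744]
 [0.5422 0.0968 0.0764]] ang -172.56004538156773
scrH [[0.5111 0.3912 0.0164]
 [0.4588 0.4009 0.0252]
 [0.4078 0.4116 0.0261]] ang 168.8112600313729
blade [[0.4944 0.34   0.005 ]
 [0.403  0.3603 0.0055]] ang 167.4602297681303
scoopH [[0.6245 0.3041 0.0348]
 [0.5884 0.3096 0.0375]
 [0.5542 0.3158 0.0364]] ang 170.53757635049473
scoopbox [[0.6882 0.3107 0.0358]
 [0.6857 0.2729 0.0261]
 [0.6327 0.2799 0.0114]
 [0.6361 0.3212 0.0335]] ang 168.62356572812465
jar [[0.4456 0.2088 0.0763]] ang 0.0
```

Request:
jog_arm:
  deltas:
    - {"fingers": 1,"delta_pos": [-1,-0.5,-0.1],"yaw": 0}
    - {"fingers": 1,"delta_pos": [-1,-0.5,-0.1],"yaw": 0}
    - {"fingers": 1,"delta_pos": [-1,-0.5,-0.1],"yaw": 0}
    - {"fingers": 1,"delta_pos": [-1,-0.5,-0.1],"yaw": -0.53}
    - {"fingers": 1,"delta_pos": [-1,-0.5,-0.1],"yaw": -0.53}
    - {"fingers": 1,"delta_pos": [-1,-0.5,-0.1],"yaw": -0.53}
    - {"fingers": 1,"delta_pos": [-1,-0.5,-0.1],"yaw": -0.53}
    - {"fingers": 1,"delta_pos": [-1,-0.5,-0.1],"yaw": -0.53}

```text
clock: 0.9
eef_pos: [0.3947, 0.2395, 0.2231]
tool_rot: [-0.051, 0.999, -0.001, 0.001]
ft_force: [0.5, 0.7, -0.3]
grip_width: 0.0854
grasp_force: 0.0
```

```bash
cat >> h.py <<'E'
from scipy.spatial.transform import Rotation as Ro
def go(x,y,z,ang):
    """normalised deltas to TCP (x,y,z), tool y axis at world angle ang (deg)"""
    o=bot.get_obs(); R=Ro.from_quat(o['tool_rot']).as_matrix()
    d=R.T@(np.array([x,y,z])-o['eef_pos'])
    a=np.degrees(np.arctan2(R[1,1],R[0,1])); t=(ang-a+90)%180-90
    print('clk',round(o['clock'],2),'pos',o['eef_pos'].round(4),'ang',a.round(1),'j',o['joint_pos'].round(2),'F',o['ft_force'].round(2))
    print('delta',(d/0.3).round(3),'yaw',round(-t/45,3),'mm',round(1000*np.linalg.norm(d)))
E
python3 - <<'E'
from h import *
go(.635,.011,.20,96.6)
E
```

```text
clk 0.9 pos [0.3947 0.2395 0.2231] ang 95.9 j [ 0.55  0.15 -0.03  1.39 -0.    0.44] F [ 0.47  0.69 -0.3 ]
delta [-0.719 -0.84   0.079] yaw -0.016 mm 332
```

Request:
jog_arm:
  deltas:
    - {"fingers": 1,"delta_pos": [-0.72,-0.84,0],"yaw": -0.016}
    - {"fingers": 1,"delta_pos": [-0.72,-0.84,0],"yaw": -0.016}
    - {"fingers": 1,"delta_pos": [-0.72,-0.84,0],"yaw": -0.016}
    - {"fingers": 1,"delta_pos": [-0.72,-0.84,0],"yaw": -0.016}
    - {"fingers": 1,"delta_pos": [-0.72,-0.84,0],"yaw": -0.016}
    - {"fingers": 1,"delta_pos": [-0.72,-0.84,0],"yaw": -0.016}
    - {"fingers": 1,"delta_pos": [-0.72,-0.84,0],"yaw": -0.016}
    - {"fingers": 1,"delta_pos": [-0.72,-0.84,0],"yaw": -0.016}
    - {"fingers": 1,"delta_pos": [-0.72,-0.84,0],"yaw": -0.016}

```text
clock: 1.8
eef_pos: [0.6335, 0.0156, 0.2216]
tool_rot: [-0.06, 0.998, 0.0, -0.001]
ft_force: [-0.7, 0.8, -0.0]
grip_width: 0.0855
grasp_force: 0.0
```

```bash
python3 - <<'E'
from h import *
c=snap('wrist','w1')
go(.635,.011,.092,96.6)
E
```

```text
clk 1.85 pos [0.6332 0.0163 0.2223] ang 96.9 j [ 0.03  0.51  0.48  1.54  0.   -0.1 ] F [-0.06  0.11 -0.51]
delta [-0.005 -0.019  0.434] yaw 0.008 mm 130
```

View pics/w1.png

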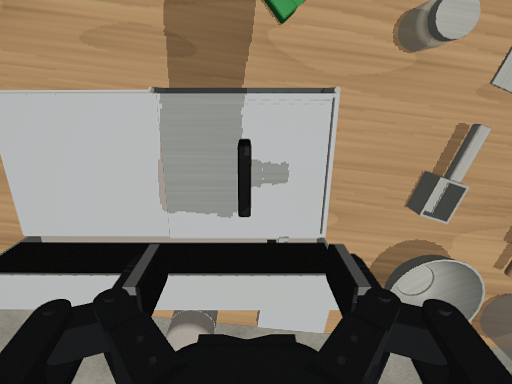

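The wrist view shows the black grip upright from (245,142) to (244,214), with its top face centred near (245,178). I'll measure it.

```bash
python3 - <<'E'
from h import *
np.set_printoptions(precision=4,suppress=True)
c=load('w1')
im=c['image'].astype(int); m=np.zeros(im.shape[:2],bool); s=im[130:225,225:265].max(2)<60
v,u=np.nonzero(s); uv=np.c_[u+225,v+130]
w=world(c,uv); t=w[w[:,2]>0.118]; print(len(t),t.mean(0),t.min(0),t.max(0))
r=cv2.minAreaRect(t[:,:2].astype(np.float32)*1000);print(r)
p=np.polyfit(t[:,0],t[:,1],1);print(np.degrees(np.arctan(p[0])))
print(world(c,[(150,100),(10,100),(25,225),(332,100),(322,232),(200,88)]))
E
```

```text
939 [0.6348 0.0135 0.1242] [0.5975 0.0033 0.118 ] [0.6762 0.0237 0.1257]
((636.73486328125, 13.941527366638184), (78.7523193359375, 12.988173484802246), 6.370541095733643)
6.422947268910418
[[ 0.5695 -0.1003  0.0753]
 [ 0.588  -0.2577  0.0744]
 [ 0.7448 -0.261   0.0746]
 [ 0.5452  0.1006  0.0788]
 [ 0.7084  0.1247  0.0742]
 [ 0.5503 -0.0454  0.0769]]
```

Request:
jog_arm:
  deltas:
    - {"fingers": 1,"delta_pos": [-0.01,-0.011,0.15],"yaw": 0.01}
    - {"fingers": 1,"delta_pos": [-0.01,-0.011,0.3],"yaw": 0.01}
    - {"fingers": 1,"delta_pos": [-0.01,-0.011,0.4],"yaw": 0.01}
    - {"fingers": 1,"delta_pos": [-0.01,-0.011,0.43],"yaw": 0.01}
    - {"fingers": 0.6,"delta_pos": [-0.01,-0.011,0.43],"yaw": 0.01}
    - {"fingers": 0.3,"delta_pos": [-0.01,-0.011,0.43],"yaw": 0.01}
    - {"fingers": 0,"delta_pos": [-0.01,-0.011,0.43],"yaw": 0.01}
    - {"fingers": 0,"delta_pos": [-0.01,-0.011,0.43],"yaw": 0.01}
    - {"fingers": 0,"delta_pos": [-0.01,-0.011,0.43],"yaw": 0.01}
    - {"fingers": 0,"delta_pos": [-0.01,-0.011,0.43],"yaw": 0.01}

```text
clock: 2.85
eef_pos: [0.6377, 0.0125, 0.0947]
tool_rot: [-0.056, 0.998, -0.0, 0.001]
ft_force: [-0.3, -0.2, -0.6]
grip_width: -0.0002
grasp_force: 0.0
```

```bash
python3 - <<'E'
from h import *
snap('wrist','w2'); go(.636,.0135,.092,96.4)
c=snap('scene','s2')['image'][160:310,90:270]
cv2.imwrite('pics/s2c.png',cv2.resize(cv2.cvtColor(c,4),(720,600),interpolation=2))
E
```

```text
clk 2.9 pos [0.6375 0.0125 0.0945] ang 96.5 j [ 0.02  0.57  0.24  1.24 -0.   -0.09] F [ 0.28 -0.57 -0.1 ]
delta [0.005 0.004 0.008] yaw 0.002 mm 3
```

View pics/s2c.png

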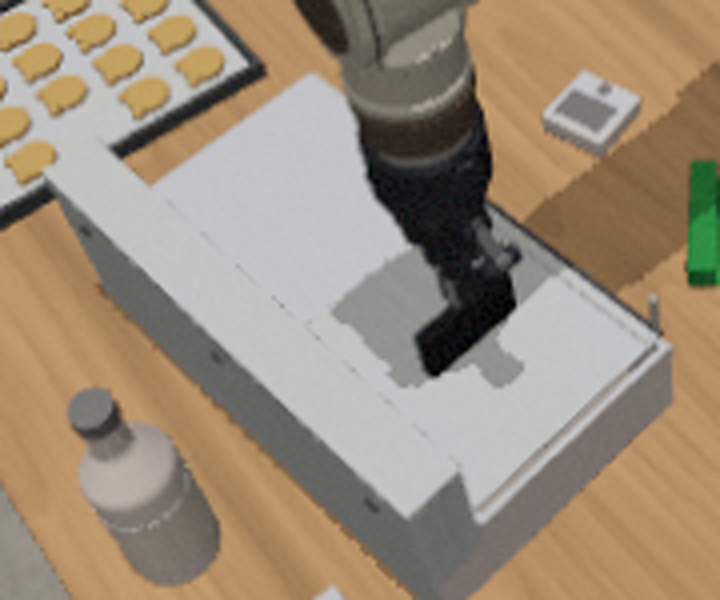

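The scene crop shows the fingers beside or just over the grip at (480,270), but it isn't clear whether they hold it. I'll check the wrist view.

View pics/w2.png

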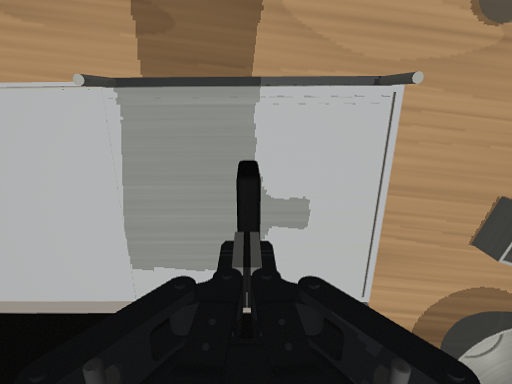

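The wrist view shows the pads at (238,265) and (258,265), one on each side of the plate, but the reported width is 0. I'll test with a small lift.

Request:
jog_arm:
  deltas:
    - {"fingers": 0,"delta_pos": [0,0,-0.01],"yaw": 0}
    - {"fingers": 0,"delta_pos": [0,0,-0.02],"yaw": 0}
    - {"fingers": 0,"delta_pos": [0,0,-0.02],"yaw": 0}
    - {"fingers": 0,"delta_pos": [0,0,-0.02],"yaw": 0}

```text
clock: 3.35
eef_pos: [0.6375, 0.0126, 0.1003]
tool_rot: [-0.057, 0.998, -0.0, 0.0]
ft_force: [0.6, 0.2, -1.1]
grip_width: -0.0002
grasp_force: 0.0
```

```bash
python3 - <<'E'
from h import *
np.set_printoptions(precision=4,suppress=True)
c=snap('wrist','w3')
o=bot.get_obs();print(o['grip_width'],o['grasp_force'],o['ft_force'],o['ft_torque'])
print(world(c,[(248,170),(248,190),(248,215),(248,228),(240,250),(248,250),(248,265),(258,250),(247,290),(180,200)]))
w0=load('w2');print(world(w0,[(248,170),(248,190),(248,228),(180,200)]))
i=c['image'][140:340,170:330];cv2.imwrite('pics/w3c.png',cv2.resize(cv2.cvtColor(i,4),(480,600),interpolation=2))
E
```

```text
7.094024782283859e-06 0.0 [-0.0979  0.1703 -0.6433] [-0.0159  0.0451  0.023 ]
[[ 0.5979  0.0092  0.1163]
 [ 0.6079  0.0103  0.1246]
 [ 0.624   0.0122  0.1245]
 [ 0.6327  0.0132  0.1245]
 [ 0.6263  0.0083  0.1616]
 [ 0.6256  0.0122  0.1621]
 [ 0.6256  0.0121  0.1747]
 [ 0.6252  0.017   0.1619]
 [ 0.6383  0.0131  0.1755]
 [ 0.6373 -0.0388  0.0798]]
[[ 0.598   0.0091  0.111 ]
 [ 0.6059  0.01    0.1253]
 [ 0.6301  0.0128  0.1245]
 [ 0.6354 -0.0378  0.0792]]
```

View pics/w3c.png

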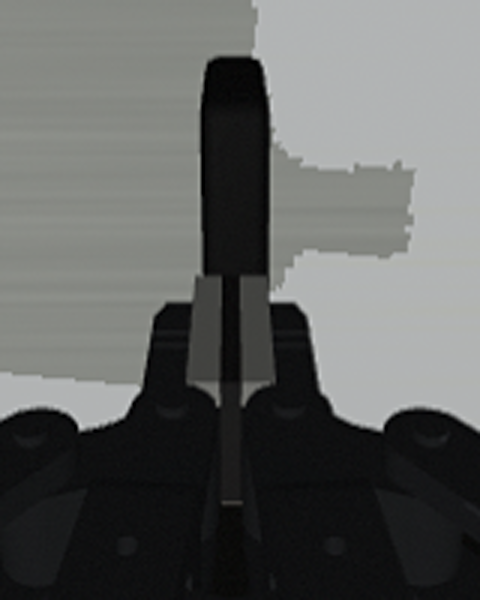

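```bash
python3 - <<'E'
from h import *
np.set_printoptions(precision=4,suppress=True)
c=load('w3')
R=cv2.Rodrigues(np.array(c['rvec'],float))[0];print('cam',-R.T@np.array(c['tvec']).ravel(), R[2])
v=np.arange(226,276,4)
print(np.c_[v,world(c,[(238,i) for i in v])])
c=load('w1');  # open pose, TCP z .222
for v,u in [(250,140),(270,135),(290,130),(300,128),(250,345),(270,350)]: print(u,v,world(c,[(u,v)]))
E
```

```text
cam [0.5543 0.0032 0.2809] [ 0.3212  0.037  -0.9463]
[[226.       0.6328   0.0069   0.123 ]
 [230.       0.6353   0.0072   0.1235]
 [234.       0.6263   0.0069   0.1456]
 [238.       0.6261   0.007    0.1505]
 [242.       0.6264   0.0071   0.1541]
 [246.       0.6261   0.0072   0.1585]
 [250.       0.6265   0.0074   0.1616]
 [254.       0.6267   0.0075   0.1649]
 [258.       0.6263   0.0076   0.1688]
 [262.       0.6264   0.0077   0.172 ]
 [266.       0.6264   0.0077   0.1749]
 [270.       0.6254   0.0078   0.1795]
 [274.       0.6253   0.0078   0.1824]]
140 250 [[ 0.7454 -0.1016  0.1029]]
135 270 [[ 0.6281 -0.0335  0.2994]]
130 290 [[ 0.6296 -0.0314  0.3102]]
128 300 [[ 0.6263 -0.0286  0.3193]]
345 250 [[0.6163 0.0619 0.2834]]
350 270 [[0.6167 0.0586 0.2998]]
```

The real fingertips are at z≈0.143 while the reported TCP is 0.100, so the true tips sit about 43 mm above the reported point. The fingers closed above the grip. I'll open, go 48 mm deeper and close.

Request:
jog_arm:
  deltas:
    - {"fingers": 0.7,"delta_pos": [0,0,0],"yaw": 0}
    - {"fingers": 0.7,"delta_pos": [0,0,0],"yaw": 0}
    - {"fingers": 0.7,"delta_pos": [0,0,0],"yaw": 0}
    - {"fingers": 0.7,"delta_pos": [0,0,0],"yaw": 0}
    - {"fingers": 0.7,"delta_pos": [0,0,0.07],"yaw": 0}
    - {"fingers": 0.7,"delta_pos": [0,0,0.12],"yaw": 0}
    - {"fingers": 0.7,"delta_pos": [0,0,0.15],"yaw": 0}
    - {"fingers": 0.7,"delta_pos": [0,0,0.15],"yaw": 0}

```text
clock: 4.2
eef_pos: [0.6361, 0.0126, 0.0535]
tool_rot: [-0.057, 0.998, 0.0, -0.002]
ft_force: [-0.8, -0.5, -0.4]
grip_width: 0.0598
grasp_force: 0.0
```

Request:
jog_arm:
  deltas:
    - {"fingers": 0.4,"delta_pos": [0,0,0],"yaw": 0}
    - {"fingers": 0.2,"delta_pos": [0,0,0],"yaw": 0}
    - {"fingers": 0,"delta_pos": [0,0,0],"yaw": 0}
    - {"fingers": 0,"delta_pos": [0,0,0],"yaw": 0}
    - {"fingers": 0,"delta_pos": [0,0,0],"yaw": 0}
    - {"fingers": 0,"delta_pos": [0,0,0],"yaw": 0}

```text
clock: 4.8
eef_pos: [0.6381, 0.0127, 0.0562]
tool_rot: [-0.057, 0.998, -0.0, 0.001]
ft_force: [-0.6, 0.6, 4.8]
grip_width: 0.0129
grasp_force: 58.9
```

Request:
jog_arm:
  deltas:
    - {"fingers": 0,"delta_pos": [0,0,-0.013],"yaw": 0}
    - {"fingers": 0,"delta_pos": [0,0,-0.027],"yaw": 0}
    - {"fingers": 0,"delta_pos": [0,0,-0.027],"yaw": 0}
    - {"fingers": 0,"delta_pos": [0,-0.007,-0.027],"yaw": 0}
    - {"fingers": 0,"delta_pos": [0,-0.013,-0.027],"yaw": 0}
    - {"fingers": 0,"delta_pos": [0,-0.013,-0.027],"yaw": 0}

```text
clock: 5.4
eef_pos: [0.6381, 0.0117, 0.063]
tool_rot: [-0.058, 0.998, 0.003, 0.0]
ft_force: [3.2, 7.6, -3.5]
grip_width: 0.013
grasp_force: 58.7
```

Request:
jog_arm:
  deltas:
    - {"fingers": 0,"delta_pos": [0,0.01,0],"yaw": 0}
    - {"fingers": 0,"delta_pos": [0,0.01,-0.013],"yaw": 0}
    - {"fingers": 0,"delta_pos": [0,0.01,-0.013],"yaw": 0}
    - {"fingers": 0,"delta_pos": [0,0,-0.013],"yaw": 0}
    - {"fingers": 0,"delta_pos": [0,0,-0.013],"yaw": 0}
    - {"fingers": 0,"delta_pos": [0,0,-0.013],"yaw": 0}

```text
clock: 6.0
eef_pos: [0.6381, 0.0117, 0.0671]
tool_rot: [-0.058, 0.998, 0.002, 0.0]
ft_force: [4.3, 8.5, -2.5]
grip_width: 0.0133
grasp_force: 59.2
```

Still blocked at about 11.5 mm. Next height, 4 mm higher.

Request:
jog_arm:
  deltas:
    - {"fingers": 0,"delta_pos": [0,0.01,0],"yaw": 0}
    - {"fingers": 0,"delta_pos": [0,0.01,-0.013],"yaw": 0}
    - {"fingers": 0,"delta_pos": [0,0.01,-0.013],"yaw": 0}
    - {"fingers": 0,"delta_pos": [0,0,-0.013],"yaw": 0}
    - {"fingers": 0,"delta_pos": [0,0,-0.013],"yaw": 0}
    - {"fingers": 0,"delta_pos": [0,0,-0.013],"yaw": 0}

```text
clock: 6.6
eef_pos: [0.6381, 0.0117, 0.071]
tool_rot: [-0.058, 0.998, 0.002, 0.0]
ft_force: [4.6, 8.5, -2.6]
grip_width: 0.0131
grasp_force: 59.5
```

Request:
jog_arm:
  deltas:
    - {"fingers": 0,"delta_pos": [0,0.01,0],"yaw": 0}
    - {"fingers": 0,"delta_pos": [0,0.01,-0.013],"yaw": 0}
    - {"fingers": 0,"delta_pos": [0,0.01,-0.013],"yaw": 0}
    - {"fingers": 0,"delta_pos": [0,0,-0.013],"yaw": 0}
    - {"fingers": 0,"delta_pos": [0,0,-0.013],"yaw": 0}
    - {"fingers": 0,"delta_pos": [0,0,-0.013],"yaw": 0}

```text
clock: 7.2
eef_pos: [0.6381, 0.0117, 0.0749]
tool_rot: [-0.058, 0.998, 0.002, 0.0]
ft_force: [4.6, 8.2, -1.4]
grip_width: 0.0129
grasp_force: 59.7
```

Request:
jog_arm:
  deltas:
    - {"fingers": 0,"delta_pos": [0,0.01,0],"yaw": 0}
    - {"fingers": 0,"delta_pos": [0,0.01,-0.013],"yaw": 0}
    - {"fingers": 0,"delta_pos": [0,0.01,-0.013],"yaw": 0}
    - {"fingers": 0,"delta_pos": [0,0,-0.013],"yaw": 0}
    - {"fingers": 0,"delta_pos": [0,0,-0.013],"yaw": 0}
    - {"fingers": 0,"delta_pos": [0,0,-0.013],"yaw": 0}

```text
clock: 7.8
eef_pos: [0.6384, 0.0085, 0.0786]
tool_rot: [-0.056, 0.998, 0.0, 0.001]
ft_force: [6.2, 1.1, -3.6]
grip_width: 0.0128
grasp_force: 59.6
```

The gap is at about 23 mm: the force dropped to 1 N and the cover moved. I'll raise 1 mm for margin and slide past the catch slowly.

Request:
jog_arm:
  deltas:
    - {"fingers": 0,"delta_pos": [-0.003,0,-0.003],"yaw": 0}
    - {"fingers": 0,"delta_pos": [-0.003,-0.01,-0.003],"yaw": 0}
    - {"fingers": 0,"delta_pos": [-0.003,-0.02,-0.003],"yaw": 0}
    - {"fingers": 0,"delta_pos": [-0.003,-0.03,-0.003],"yaw": 0}
    - {"fingers": 0,"delta_pos": [-0.003,-0.03,-0.003],"yaw": 0}

```text
clock: 8.3
eef_pos: [0.6395, -0.0009, 0.0795]
tool_rot: [-0.056, 0.998, -0.0, -0.0]
ft_force: [3.7, -0.4, -4.3]
grip_width: 0.0129
grasp_force: 59.5
```

Request:
jog_arm:
  deltas:
    - {"fingers": 0,"delta_pos": [-0.003,-0.02,0],"yaw": 0}
    - {"fingers": 0,"delta_pos": [-0.003,-0.04,0],"yaw": 0}
    - {"fingers": 0,"delta_pos": [-0.003,-0.06,0],"yaw": 0}
    - {"fingers": 0,"delta_pos": [-0.003,-0.08,0],"yaw": 0}
    - {"fingers": 0,"delta_pos": [-0.003,-0.1,0],"yaw": 0}
    - {"fingers": 0,"delta_pos": [-0.003,-0.1,0],"yaw": 0}

```text
clock: 8.9
eef_pos: [0.6432, -0.0316, 0.0793]
tool_rot: [-0.056, 0.998, -0.001, -0.001]
ft_force: [-1.6, -1.1, -3.6]
grip_width: 0.0131
grasp_force: 59.6
```

Request:
jog_arm:
  deltas:
    - {"fingers": 0,"delta_pos": [0,-0.07,0],"yaw": 0}
    - {"fingers": 0,"delta_pos": [0,-0.15,0],"yaw": 0}
    - {"fingers": 0,"delta_pos": [0,-0.23,0],"yaw": 0}
    - {"fingers": 0,"delta_pos": [0,-0.31,0],"yaw": 0}
    - {"fingers": 0,"delta_pos": [0,-0.38,0],"yaw": 0}
    - {"fingers": 0,"delta_pos": [0,-0.43,0],"yaw": 0}
    - {"fingers": 0,"delta_pos": [0,-0.46,0],"yaw": 0}
    - {"fingers": 0,"delta_pos": [0,-0.46,0],"yaw": 0}

```text
clock: 9.7
eef_pos: [0.6597, -0.1685, 0.0796]
tool_rot: [-0.056, 0.998, -0.0, 0.0]
ft_force: [1.3, -1.6, -4.4]
grip_width: 0.0133
grasp_force: 59.6
```

Request:
jog_arm:
  deltas:
    - {"fingers": 0,"delta_pos": [0,-0.01,0],"yaw": 0}
    - {"fingers": 0,"delta_pos": [0,-0.02,0],"yaw": 0}
    - {"fingers": 0,"delta_pos": [0,-0.025,0],"yaw": 0}
    - {"fingers": 0,"delta_pos": [0,-0.025,0],"yaw": 0}

```text
clock: 10.1
eef_pos: [0.6596, -0.1689, 0.0792]
tool_rot: [-0.058, 0.998, 0.004, -0.001]
ft_force: [-1.2, 11.3, -3.7]
grip_width: 0.0132
grasp_force: 59.5
```

Request:
jog_arm:
  deltas:
    - {"fingers": 0,"delta_pos": [0,0.018,0.02],"yaw": 0}
    - {"fingers": 0,"delta_pos": [0,0.018,0.04],"yaw": 0}
    - {"fingers": 0,"delta_pos": [0,0.018,0.06],"yaw": 0}
    - {"fingers": 0,"delta_pos": [0,0.018,0.075],"yaw": 0}
    - {"fingers": 0,"delta_pos": [0,0.018,0.079],"yaw": 0}
    - {"fingers": 0,"delta_pos": [0,0.018,0.079],"yaw": 0}

```text
clock: 10.7
eef_pos: [0.6598, -0.1691, 0.0564]
tool_rot: [-0.056, 0.998, 0.0, 0.0]
ft_force: [-3.1, 1.7, -1.8]
grip_width: 0.0127
grasp_force: 60.2
```

Request:
jog_arm:
  deltas:
    - {"fingers": 0.3,"delta_pos": [0,0,0],"yaw": 0}
    - {"fingers": 0.5,"delta_pos": [0,0,0],"yaw": 0}
    - {"fingers": 0.7,"delta_pos": [0,0,0],"yaw": 0}
    - {"fingers": 0.7,"delta_pos": [0,0,0],"yaw": 0}
    - {"fingers": 0.7,"delta_pos": [0,0,-0.15],"yaw": 0}
    - {"fingers": 0.7,"delta_pos": [0,0,-0.3],"yaw": 0}
    - {"fingers": 1,"delta_pos": [0,0,-0.45],"yaw": 0}
    - {"fingers": 1,"delta_pos": [0,0,-0.45],"yaw": 0}

```text
clock: 11.5
eef_pos: [0.664, -0.1702, 0.2003]
tool_rot: [-0.056, 0.998, -0.002, 0.007]
ft_force: [0.1, -0.2, 1.2]
grip_width: 0.0851
grasp_force: 0.0
```

```bash
python3 - <<'E'
from h import *
np.set_printoptions(precision=4,suppress=True)
go(.459,.401,.19,10-90)
c=snap('wrist','w4')
im=cv2.cvtColor(c['image'],4);cv2.imwrite('pics/w4.png',im)
E
```

```text
clk 11.5 pos [ 0.664  -0.1702  0.2003] ang 96.5 j [-0.25  0.62  0.6   1.54 -0.   -0.36] F [ 0.11 -0.19  1.23]
delta [0.465 1.969 0.016] yaw -0.078 mm 607
```

View pics/w4.png

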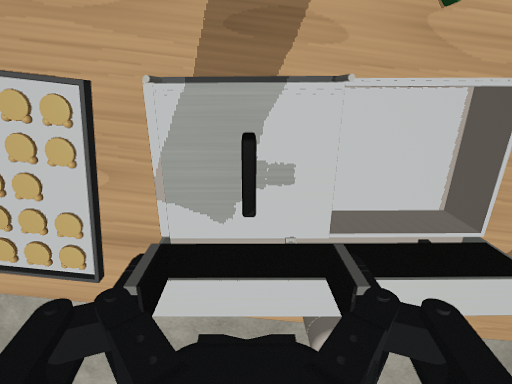

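The cover is fully open over the deck and flat, and the well is clear. Now the scraper.

Request:
jog_arm:
  deltas:
    - {"fingers": 1,"delta_pos": [0.23,0.98,0],"yaw": 0}
    - {"fingers": 1,"delta_pos": [0.23,0.98,0],"yaw": 0}
    - {"fingers": 1,"delta_pos": [0.23,0.98,0],"yaw": 0}
    - {"fingers": 1,"delta_pos": [0.23,0.98,0],"yaw": 0}
    - {"fingers": 1,"delta_pos": [0.23,0.98,0],"yaw": 0}
    - {"fingers": 1,"delta_pos": [0.23,0.98,0],"yaw": 0}
    - {"fingers": 1,"delta_pos": [0.23,0.98,0],"yaw": 0}

```text
clock: 12.25
eef_pos: [0.555, 0.1205, 0.1898]
tool_rot: [-0.06, 0.998, 0.001, -0.001]
ft_force: [-0.3, -0.4, 0.4]
grip_width: 0.0853
grasp_force: 0.0
```

Request:
jog_arm:
  deltas:
    - {"fingers": 1,"delta_pos": [0.23,0.98,0],"yaw": 0.4}
    - {"fingers": 1,"delta_pos": [0.23,0.98,0],"yaw": 0.4}
    - {"fingers": 1,"delta_pos": [0.23,0.98,0],"yaw": 0.4}
    - {"fingers": 1,"delta_pos": [0.23,0.98,0],"yaw": 0.4}
    - {"fingers": 1,"delta_pos": [0.23,0.98,0],"yaw": 0.4}
    - {"fingers": 1,"delta_pos": [0.23,0.98,0],"yaw": 0.4}
    - {"fingers": 1,"delta_pos": [0.23,0.98,0],"yaw": 0.4}
    - {"fingers": 1,"delta_pos": [0.23,0.98,0],"yaw": 0.4}

```text
clock: 13.05
eef_pos: [0.4552, 0.4006, 0.1893]
tool_rot: [0.099, 0.995, -0.001, -0.001]
ft_force: [-0.3, 0.5, -0.3]
grip_width: 0.0857
grasp_force: 0.0
```

```bash
python3 - <<'E'
from h import *
np.set_printoptions(precision=4,suppress=True)
c=snap('wrist','w5')
v,u=np.mgrid[5:379:1,5:507:1]; uv=np.c_[u.ravel(),v.ravel()]
w=world(c,uv); np.save('pics/w5w.npy',w)
k=(abs(w[:,0]-.459)<.09)&(abs(w[:,1]-.40)<.06)&(w[:,2]>.021)&(w[:,2]<.032)
t=w[k];print(len(t),t.mean(0));print(cv2.minAreaRect(t[:,:2].astype(np.float32)*1000))
m=t[:,:2].mean(0);vt=np.linalg.svd(t[:,:2]-m,full_matrices=False)[2][0];print(np.degrees(np.arctan(vt[1]/vt[0])))
k=(abs(w[:,0]-.61)<.1)&(abs(w[:,1]-.30)<.05)&(w[:,2]>.03)&(w[:,2]<.042)
print('scoop',k.sum(), w[k].mean(0) if k.any() else '', w[k].min(0),w[k].max(0))
go(.459,.401,-.034,78.6)
E
```

```text
1449 [0.4545 0.4045 0.0253]
((457.75946044921875, 403.7856750488281), (21.959117889404297, 109.2646255493164), 76.76519012451172)
-13.159978109518308
scoop 1052 [0.6138 0.309  0.0348] [0.5492 0.2723 0.0301] [0.6923 0.3284 0.0364]
clk 13.1 pos [0.4559 0.3991 0.1897] ang 78.5 j [ 0.72  0.46  0.31  1.42 -0.    0.92] F [ 0.37 -0.3  -0.69]
delta [-0.009  0.01   0.745] yaw -0.001 mm 224
```

Request:
jog_arm:
  deltas:
    - {"fingers": 1,"delta_pos": [-0.003,0.017,0.16],"yaw": 0.038}
    - {"fingers": 1,"delta_pos": [-0.003,0.017,0.32],"yaw": 0.038}
    - {"fingers": 1,"delta_pos": [-0.003,0.017,0.48],"yaw": 0.038}
    - {"fingers": 1,"delta_pos": [-0.003,0.017,0.6],"yaw": 0.038}
    - {"fingers": 1,"delta_pos": [-0.003,0.017,0.69],"yaw": 0.038}
    - {"fingers": 1,"delta_pos": [-0.003,0.017,0.72],"yaw": 0.038}
    - {"fingers": 0.8,"delta_pos": [-0.003,0.017,0.735],"yaw": 0.038}
    - {"fingers": 0.6,"delta_pos": [-0.003,0.017,0.735],"yaw": 0.038}
    - {"fingers": 0.6,"delta_pos": [-0.003,0.017,0.735],"yaw": 0.038}

```text
clock: 14.0
eef_pos: [0.4597, 0.4051, -0.0276]
tool_rot: [0.116, 0.993, 0.001, 0.001]
ft_force: [0.1, 0.3, 0.5]
grip_width: 0.0513
grasp_force: 0.0
```

```bash
python3 - <<'E'
from h import *
np.set_printoptions(precision=4,suppress=True)
go(.459,.401,-.034,78.6)
c=snap('wrist','w6')
v,u=np.mgrid[5:379,5:507]; uv=np.c_[u.ravel(),v.ravel()]
w=world(c,uv)
k=(abs(w[:,0]-.449)<.006)&(abs(w[:,1]-.405)<.06)&(w[:,2]>.007)
for lo in (-.06,-.05,-.04,-.03,-.02,-.01,0,.01,.02,.03,.04,.05):
    s=w[k&(w[:,1]>.404+lo)&(w[:,1]<.414+lo)]
    print(lo,len(s),s[:,2].min() if len(s) else '',s[:,2].max() if len(s) else '')
E
```

```text
clk 14.0 pos [ 0.4597  0.4051 -0.0276] ang 76.7 j [ 0.72  0.63 -0.    0.94 -0.    0.95] F [0.06 0.26 0.48]
delta [-0.001 -0.014  0.021] yaw -0.041 mm 8
-0.06 520 0.06627177520952798 0.08257015141412873
-0.05 1253 0.06731241827412732 0.09324191434545682
-0.04 653 0.019699676744531623 0.06849500402548929
-0.03 552 0.012955985698508489 0.09746294720097556
-0.02 96 0.023075233598621913 0.0900948344534446
-0.01 1780 0.022902530712695292 0.09935285392027068
0 1870 0.02514918682255918 0.0990527152946084
0.01 1538 0.022169474400385428 0.105036774462636
0.02 2661 0.01658925461253582 0.105393091376059
0.03 1280 0.017489757793108802 0.09480437950078971
0.04 0  
0.05 0
```

Request:
jog_arm:
  deltas:
    - {"fingers": 0.4,"delta_pos": [0,0,0.005],"yaw": 0}
    - {"fingers": 0.2,"delta_pos": [0,0,0.005],"yaw": 0}
    - {"fingers": 0,"delta_pos": [0,0,0.005],"yaw": 0}
    - {"fingers": 0,"delta_pos": [0,0,0.005],"yaw": 0}
    - {"fingers": 0,"delta_pos": [0,0,0.005],"yaw": 0}
    - {"fingers": 0,"delta_pos": [0,0,-0.03],"yaw": 0}
    - {"fingers": 0,"delta_pos": [0,0,-0.1],"yaw": 0}
    - {"fingers": 0,"delta_pos": [0,0,-0.25],"yaw": 0}
    - {"fingers": 0,"delta_pos": [0,0,-0.4],"yaw": 0}
    - {"fingers": 0,"delta_pos": [0,0,-0.45],"yaw": 0}
    - {"fingers": 0,"delta_pos": [0,0,-0.45],"yaw": 0}

```text
clock: 15.15
eef_pos: [0.4599, 0.406, 0.1093]
tool_rot: [0.115, 0.993, 0.003, 0.002]
ft_force: [0.8, -0.3, -1.5]
grip_width: 0.0205
grasp_force: 61.6
```

```bash
python3 - <<'E'
from h import *
np.set_printoptions(precision=4,suppress=True)
c=load('w4'); v,u=np.mgrid[5:379,5:507]; w=world(c,np.c_[u.ravel(),v.ravel()])
th=np.radians(6.4);X=np.array([np.cos(th),np.sin(th)]);Y=np.array([-X[1],X[0]])
W=np.array([.638,.0185]); q=np.c_[(w[:,:2]-W)@X,(w[:,:2]-W)@Y,w[:,2]]
k=(abs(q[:,0])<.1)&(abs(q[:,1])<.11)&(q[:,2]<.01)&(q[:,2]>-.01)
f=q[k&(abs(q[:,0])<.08)]; print('floor y',np.percentile(f[:,1],[.5,99.5]), 'x',np.percentile(f[:,0],[.5,99.5]))
r=q[(abs(q[:,2]-.075)<.004)&(abs(q[:,0])<.12)&(abs(q[:,1])<.12)]
print('rim at y~0: x',np.sort(r[abs(r[:,1]-.02)<.03][:,0])[[0,-1]],' cover/rim y', np.sort(r[abs(r[:,0])<.05][:,1])[[0,-1]])
for g in [(248,150),(248,205)]: print('grip',((world(c,[g])[0][:2]-W)@np.c_[X,Y]))
s=q[(abs(q[:,0]+0)<.07)&(q[:,1]<-.07)&(q[:,1]>-.3)&(q[:,2]<.085)&(q[:,2]>.06)];print('sheet z',np.median(s[:,2]),'edge',s[:,1].max())
p=W-.02*Y; print(p); go(*p,.11,96.4)
E
```

```text
floor y [-0.0668  0.0971] x [-0.0793  0.0796]
rim at y~0: x [-0.0925  0.0975]  cover/rim y [-0.1185  0.1032]
grip [-0.0284 -0.1893]
grip [ 0.0264 -0.1891]
sheet z 0.07962486847821351 edge -0.09096067877011706
[ 0.6402 -0.0014]
clk 15.15 pos [0.4599 0.406  0.1093] ang 76.8 j [0.72 0.5  0.17 1.23 0.   0.95] F [ 0.83 -0.29 -1.49]
delta [-0.896 -1.185 -0.005] yaw -0.436 mm 446
```

Request:
jog_arm:
  deltas:
    - {"fingers": 0,"delta_pos": [-0.45,-0.59,-0.02],"yaw": 0}
    - {"fingers": 0,"delta_pos": [-0.45,-0.59,-0.02],"yaw": 0}
    - {"fingers": 0,"delta_pos": [-0.45,-0.59,-0.02],"yaw": 0}
    - {"fingers": 0,"delta_pos": [-0.45,-0.59,-0.02],"yaw": 0}
    - {"fingers": 0,"delta_pos": [-0.45,-0.59,-0.02],"yaw": 0}
    - {"fingers": 0,"delta_pos": [-0.45,-0.59,-0.02],"yaw": 0}

```text
clock: 15.75
eef_pos: [0.5489, 0.1972, 0.1093]
tool_rot: [0.118, 0.993, -0.001, -0.002]
ft_force: [0.2, 0.4, -1.6]
grip_width: 0.0206
grasp_force: 61.6
```

Request:
jog_arm:
  deltas:
    - {"fingers": 0,"delta_pos": [-0.446,-0.595,0],"yaw": -0.43}
    - {"fingers": 0,"delta_pos": [-0.446,-0.595,0],"yaw": -0.43}
    - {"fingers": 0,"delta_pos": [-0.446,-0.595,0],"yaw": -0.43}
    - {"fingers": 0,"delta_pos": [-0.446,-0.595,0],"yaw": -0.43}
    - {"fingers": 0,"delta_pos": [-0.446,-0.595,0],"yaw": -0.43}
    - {"fingers": 0,"delta_pos": [-0.446,-0.595,0],"yaw": -0.43}
    - {"fingers": 0,"delta_pos": [-0.446,-0.595,0],"yaw": -0.43}

```text
clock: 16.45
eef_pos: [0.6373, -0.0026, 0.1095]
tool_rot: [-0.053, 0.999, 0.001, -0.002]
ft_force: [-0.3, 0.5, -0.6]
grip_width: 0.0205
grasp_force: 61.6
```

```bash
python3 - <<'E'
from h import *
go(.6402,-.0014,-.024,96.4)
E
```

```text
clk 16.45 pos [ 0.6373 -0.0026  0.1095] ang 96.1 j [-0.    0.56  0.27  1.28  0.   -0.11] F [-0.29  0.52 -0.64]
delta [-0.012  0.002  0.445] yaw -0.007 mm 134
```

Request:
jog_arm:
  deltas:
    - {"fingers": 0,"delta_pos": [-0.01,0,0.12],"yaw": 0}
    - {"fingers": 0,"delta_pos": [-0.01,0,0.24],"yaw": 0}
    - {"fingers": 0,"delta_pos": [-0.01,0,0.34],"yaw": 0}
    - {"fingers": 0,"delta_pos": [-0.01,0,0.4],"yaw": 0}
    - {"fingers": 0,"delta_pos": [-0.01,0,0.425],"yaw": 0}
    - {"fingers": 0,"delta_pos": [-0.01,0,0.435],"yaw": 0}
    - {"fingers": 0,"delta_pos": [-0.01,0,0.44],"yaw": 0}
    - {"fingers": 0,"delta_pos": [-0.01,0,0.44],"yaw": 0}

```text
clock: 17.25
eef_pos: [0.6424, -0.0023, -0.0193]
tool_rot: [-0.054, 0.999, 0.0, 0.001]
ft_force: [0.6, -0.1, -0.9]
grip_width: 0.0207
grasp_force: 61.5
```

Request:
jog_arm:
  deltas:
    - {"fingers": 0,"delta_pos": [0,0,0.006],"yaw": 0}
    - {"fingers": 0,"delta_pos": [0,0,0.012],"yaw": 0}
    - {"fingers": 0,"delta_pos": [0,0,0.012],"yaw": 0}

```text
clock: 17.55
eef_pos: [0.6415, -0.0029, -0.0239]
tool_rot: [-0.053, 0.999, 0.0, 0.0]
ft_force: [-0.8, 0.7, -1.7]
grip_width: 0.0204
grasp_force: 61.5
```

Request:
jog_arm:
  deltas:
    - {"fingers": 0,"delta_pos": [0,0,0.005],"yaw": 0}
    - {"fingers": 0,"delta_pos": [0,0,0.009],"yaw": 0}
    - {"fingers": 0,"delta_pos": [0,0,0.009],"yaw": 0}

```text
clock: 17.85
eef_pos: [0.6418, -0.0029, -0.025]
tool_rot: [-0.053, 0.999, -0.0, 0.001]
ft_force: [-3.1, -0.0, 7.8]
grip_width: 0.0209
grasp_force: 62.8
```

Request:
jog_arm:
  deltas:
    - {"fingers": 0.2,"delta_pos": [0,0,-0.004],"yaw": 0}
    - {"fingers": 0.4,"delta_pos": [0,0,-0.004],"yaw": 0}
    - {"fingers": 0.5,"delta_pos": [0,0,-0.004],"yaw": 0}
    - {"fingers": 0.5,"delta_pos": [0,0,-0.004],"yaw": 0}
    - {"fingers": 0.5,"delta_pos": [0,0,-0.1],"yaw": 0}
    - {"fingers": 0.5,"delta_pos": [0,0,-0.25],"yaw": 0}
    - {"fingers": 0.5,"delta_pos": [0,0,-0.4],"yaw": 0}
    - {"fingers": 1,"delta_pos": [0,0,-0.5],"yaw": 0}
    - {"fingers": 1,"delta_pos": [0,0,-0.6],"yaw": 0}
    - {"fingers": 1,"delta_pos": [0,0,-0.7],"yaw": 0}
    - {"fingers": 1,"delta_pos": [0,0,-0.7],"yaw": 0}

```text
clock: 18.95
eef_pos: [0.6445, -0.0028, 0.1888]
tool_rot: [-0.053, 0.999, -0.0, 0.005]
ft_force: [0.6, -0.5, 0.9]
grip_width: 0.0855
grasp_force: 0.0
```

```bash
cat >> h.py <<'E'
def cloud(c):
    v,u=np.mgrid[5:379,5:507]; return world(c,np.c_[u.ravel(),v.ravel()])
E
python3 - <<'E'
from h import *
np.set_printoptions(precision=4,suppress=True)
w=cloud(snap('wrist','w7'))
th=np.radians(6.4);X=np.array([np.cos(th),np.sin(th)]);Y=np.array([-X[1],X[0]])
q=np.c_[(w[:,:2]-[.638,.0185])@np.c_[X,Y],w[:,2]]
t=q[(abs(q[:,0])<.08)&(abs(q[:,1])<.088)&(q[:,2]>.025)&(q[:,2]<.045)];print('handle',len(t),cv2.minAreaRect(t[:,:2].astype(np.float32)*1000),np.median(t[:,2]))
k=(abs(w[:,0]-.61)<.1)&(abs(w[:,1]-.30)<.05)&(w[:,2]>.031)&(w[:,2]<.042);t=w[k]
h=t[t[:,0]<.62];p=np.polyfit(h[:,0],h[:,1],1);print(len(h),'handle ang',np.degrees(np.arctan(p[0])),h.min(0),'y@.60',np.polyval(p,.60),'y@.63',np.polyval(p,.63),'xmax',t[:,0].max())
go(.605,.307,.14,80)
E
```

```text
handle 1516 ((0.539306640625, -21.440773010253906), (21.861682891845703, 108.90862274169922), 89.63416290283203) 0.030464543946852166
356 handle ang 1.170879972177391 [0.5776 0.2985 0.031 ] y@.60 0.3058659168179021 y@.63 0.3064790734952269 xmax 0.6909881597045633
clk 19.0 pos [ 0.6433 -0.0028  0.186 ] ang 96.1 j [-0.    0.53  0.42  1.45  0.   -0.11] F [ 0.   -0.54  0.44]
delta [0.018 1.041 0.153] yaw 0.358 mm 316
```

Request:
jog_arm:
  deltas:
    - {"fingers": 1,"delta_pos": [0.02,1,0],"yaw": 0.36}
    - {"fingers": 1,"delta_pos": [0.02,1,0],"yaw": 0.36}
    - {"fingers": 1,"delta_pos": [0.02,1,0],"yaw": 0.36}
    - {"fingers": 1,"delta_pos": [0.02,1,0],"yaw": 0.36}
    - {"fingers": 1,"delta_pos": [0.02,1,0],"yaw": 0.36}
    - {"fingers": 1,"delta_pos": [0.02,1,0],"yaw": 0.36}
    - {"fingers": 1,"delta_pos": [0.02,1,0],"yaw": 0.36}
    - {"fingers": 1,"delta_pos": [0.02,1,0],"yaw": 0.36}

```text
clock: 19.8
eef_pos: [0.6021, 0.2962, 0.1808]
tool_rot: [0.086, 0.996, -0.001, -0.001]
ft_force: [0.5, -0.7, -0.3]
grip_width: 0.0856
grasp_force: 0.0
```

```bash
python3 - <<'E'
from h import *
np.set_printoptions(precision=4,suppress=True)
w=cloud(snap('wrist','w8'))
k=(abs(w[:,0]-.61)<.1)&(abs(w[:,1]-.30)<.05)&(w[:,2]>.031)&(w[:,2]<.042);t=w[k]
h=t[t[:,0]<.618];h=h[h[:,0]>h[:,0].min()+.006];p=np.polyfit(h[:,0],h[:,1],1);a=np.degrees(np.arctan(p[0]));print(len(h),a,t.min(0),t.max(0),'y@.60',np.polyval(p,.60))
print(cv2.minAreaRect(h[:,:2].astype(np.float32)*1000),cv2.minAreaRect(t[:,:2].astype(np.float32)*1000))
go(.605,np.polyval(p,.605),-.024,90+a)
E
```

```text
817 -10.67760550028956 [0.5492 0.2725 0.031 ] [0.6915 0.3285 0.0365] y@.60 0.3111111224253375
((586.895751953125, 313.8056335449219), (18.126379013061523, 66.68476867675781), 79.15929412841797) ((619.0023803710938, 308.54351806640625), (45.92649459838867, 140.28042602539062), 78.41976928710938)
clk 19.85 pos [0.6027 0.2947 0.1813] ang 80.0 j [ 0.46  0.61  0.53  1.5  -0.    0.63] F [-0.09 -0.71 -0.  ]
delta [-0.     0.054  0.684] yaw 0.015 mm 206
```

Request:
jog_arm:
  deltas:
    - {"fingers": 1,"delta_pos": [0,0.055,0.16],"yaw": 0.02}
    - {"fingers": 1,"delta_pos": [0,0.055,0.32],"yaw": 0.02}
    - {"fingers": 1,"delta_pos": [0,0.055,0.48],"yaw": 0.02}
    - {"fingers": 1,"delta_pos": [0,0.055,0.6],"yaw": 0.02}
    - {"fingers": 0.7,"delta_pos": [0,0.055,0.67],"yaw": 0.02}
    - {"fingers": 0.6,"delta_pos": [0,0.055,0.695],"yaw": 0.02}
    - {"fingers": 0.5,"delta_pos": [0,0.055,0.695],"yaw": 0.02}
    - {"fingers": 0.3,"delta_pos": [0,0.055,0.695],"yaw": 0.02}
    - {"fingers": 0.1,"delta_pos": [0,0.055,0.695],"yaw": 0.02}
    - {"fingers": 0,"delta_pos": [0,0.055,0.695],"yaw": 0.02}
    - {"fingers": 0,"delta_pos": [0,0.055,0.695],"yaw": 0.02}
    - {"fingers": 0,"delta_pos": [0,0.055,0.695],"yaw": 0.02}

```text
clock: 21.05
eef_pos: [0.6082, 0.3115, -0.0229]
tool_rot: [0.096, 0.995, 0.001, 0.002]
ft_force: [-0.4, -2.1, 6.3]
grip_width: 0.0169
grasp_force: 61.6
```

Request:
jog_arm:
  deltas:
    - {"fingers": 0,"delta_pos": [0,0,-0.03],"yaw": 0}
    - {"fingers": 0,"delta_pos": [0,0,-0.1],"yaw": 0}
    - {"fingers": 0,"delta_pos": [0,0,-0.25],"yaw": 0}
    - {"fingers": 0,"delta_pos": [0,0,-0.4],"yaw": 0}
    - {"fingers": 0,"delta_pos": [0,0,-0.47],"yaw": 0}
    - {"fingers": 0,"delta_pos": [0,0,-0.47],"yaw": 0}

```text
clock: 21.65
eef_pos: [0.6087, 0.3129, 0.1212]
tool_rot: [0.095, 0.995, 0.003, 0.004]
ft_force: [0.0, -0.2, -1.4]
grip_width: 0.0165
grasp_force: 60.7
```

```bash
python3 - <<'E'
from h import *
th=np.radians(6.4);X=np.array([np.cos(th),np.sin(th)]);Y=np.array([-X[1],X[0]])
p=np.array([.638,.0185])-.013*X+.045*Y;print(p)
go(*p,.115,96.4)
o=bot.get_obs();print(o['grip_width'],o['grasp_force'])
E
```

```text
[0.62006492 0.06177046]
clk 21.65 pos [0.6087 0.3129 0.1212] ang 79.1 j [0.47 0.64 0.44 1.36 0.   0.67] F [ 0.   -0.17 -1.4 ]
delta [-0.196 -0.815  0.017] yaw -0.385 mm 251
0.01648877119001831 60.696977376937866
```

Request:
jog_arm:
  deltas:
    - {"fingers": 0,"delta_pos": [-0.2,-0.815,0],"yaw": -0.385}
    - {"fingers": 0,"delta_pos": [-0.2,-0.815,0],"yaw": -0.385}
    - {"fingers": 0,"delta_pos": [-0.2,-0.815,0],"yaw": -0.385}
    - {"fingers": 0,"delta_pos": [-0.2,-0.815,0],"yaw": -0.385}
    - {"fingers": 0,"delta_pos": [-0.2,-0.815,0],"yaw": -0.385}
    - {"fingers": 0,"delta_pos": [-0.2,-0.815,0],"yaw": -0.385}
    - {"fingers": 0,"delta_pos": [-0.2,-0.815,0],"yaw": -0.385}
    - {"fingers": 0,"delta_pos": [-0.2,-0.815,0],"yaw": -0.385}

```text
clock: 22.45
eef_pos: [0.6179, 0.0606, 0.1145]
tool_rot: [-0.056, 0.998, 0.0, -0.001]
ft_force: [0.0, -0.2, -0.9]
grip_width: 0.0168
grasp_force: 60.7
```

```bash
python3 - <<'E'
from h import *
np.set_printoptions(precision=4,suppress=True)
go(.620,.0618,-.02,96.4)
c=snap('wrist','w9')
cv2.imwrite('pics/w9.png',cv2.cvtColor(c['image'],4))
E
```

```text
clk 22.45 pos [0.6179 0.0606 0.1145] ang 96.4 j [ 0.1   0.52  0.22  1.27  0.   -0.01] F [ 0.03 -0.22 -0.89]
delta [-0.009  0.003  0.448] yaw -0.0 mm 135
```

View pics/w9.png

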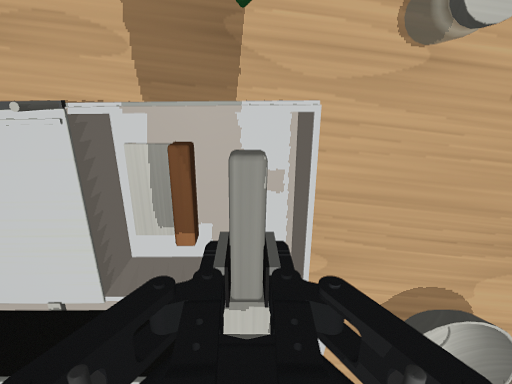

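The wrist view shows the scraper lying in the well at (182,195), and the scoop held straight above the free strip at (248,225). I'll lower it.

Request:
jog_arm:
  deltas:
    - {"fingers": 0,"delta_pos": [-0.005,0.003,0.12],"yaw": 0}
    - {"fingers": 0,"delta_pos": [-0.005,0.003,0.24],"yaw": 0}
    - {"fingers": 0,"delta_pos": [-0.005,0.003,0.34],"yaw": 0}
    - {"fingers": 0,"delta_pos": [-0.005,0.003,0.39],"yaw": 0}
    - {"fingers": 0,"delta_pos": [-0.005,0.003,0.41],"yaw": 0}
    - {"fingers": 0,"delta_pos": [-0.005,0.003,0.42],"yaw": 0}
    - {"fingers": 0,"delta_pos": [-0.005,0.003,0.43],"yaw": 0}
    - {"fingers": 0,"delta_pos": [-0.005,0.003,0.43],"yaw": 0}

```text
clock: 23.3
eef_pos: [0.6209, 0.0612, -0.0125]
tool_rot: [-0.056, 0.998, 0.0, 0.001]
ft_force: [0.3, -0.4, -0.7]
grip_width: 0.0165
grasp_force: 60.7
```

Request:
jog_arm:
  deltas:
    - {"fingers": 0,"delta_pos": [0,0,0.005],"yaw": 0}
    - {"fingers": 0,"delta_pos": [0,0,0.01],"yaw": 0}
    - {"fingers": 0,"delta_pos": [0,0,0.01],"yaw": 0}

```text
clock: 23.6
eef_pos: [0.6202, 0.0606, -0.0161]
tool_rot: [-0.055, 0.998, 0.0, 0.0]
ft_force: [-0.0, 0.0, -1.0]
grip_width: 0.0167
grasp_force: 60.7
```

Request:
jog_arm:
  deltas:
    - {"fingers": 0,"delta_pos": [0,0,0.005],"yaw": 0}
    - {"fingers": 0,"delta_pos": [0,0,0.01],"yaw": 0}
    - {"fingers": 0,"delta_pos": [0,0,0.01],"yaw": 0}

```text
clock: 23.9
eef_pos: [0.6205, 0.0606, -0.0178]
tool_rot: [-0.055, 0.998, 0.0, 0.001]
ft_force: [-2.8, -0.8, 6.6]
grip_width: 0.0166
grasp_force: 61.6
```

Contact. I'll release gently and go up.

Request:
jog_arm:
  deltas:
    - {"fingers": 0.2,"delta_pos": [0,0,-0.004],"yaw": 0}
    - {"fingers": 0.4,"delta_pos": [0,0,-0.004],"yaw": 0}
    - {"fingers": 0.5,"delta_pos": [0,0,-0.004],"yaw": 0}
    - {"fingers": 0.5,"delta_pos": [0,0,-0.004],"yaw": 0}
    - {"fingers": 0.5,"delta_pos": [0,0,-0.1],"yaw": 0}
    - {"fingers": 0.5,"delta_pos": [0,0,-0.25],"yaw": 0}
    - {"fingers": 0.5,"delta_pos": [0,0,-0.4],"yaw": 0}
    - {"fingers": 0.5,"delta_pos": [0,0,-0.55],"yaw": 0}
    - {"fingers": 0.5,"delta_pos": [0,0,-0.7],"yaw": 0}
    - {"fingers": 0.5,"delta_pos": [0,0,-0.7],"yaw": 0}
    - {"fingers": 0.5,"delta_pos": [0,0,-0.7],"yaw": 0}

```text
clock: 25.0
eef_pos: [0.6212, 0.0608, 0.1923]
tool_rot: [-0.055, 0.998, 0.0, 0.002]
ft_force: [-0.6, -0.2, -1.1]
grip_width: 0.0426
grasp_force: 0.0
```

```bash
python3 - <<'E'
from h import *
o=bot.get_obs();print(o['clock'],o['eef_pos'],o['ft_force'])
c=snap('wrist','wA')
E
```

```text
25.0 [0.62124459 0.06082879 0.19232153] [-0.63917132 -0.21045285 -1.12933719]
```

View pics/wA.png

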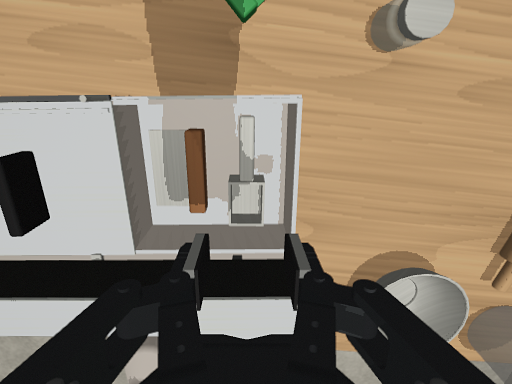

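The final view shows the scraper at (195,170) and the scoop at (247,175), both flat in the well, with the cover open and flat. Nothing touches the gripper.

```bash
python3 -c "
from workcell import bot
print(bot.job_done())"
```

```text
the job is handed in; nothing more can be done
None
```

The job is handed in at about 25 s: the cover is fully open and lying flat, the scraper and scoop are in the well, and the arm never went near the cutter, jar or timer.

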